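# Bounce card up, tumbler's foot to the camera

### The job

Get the pottery ready for its inspection picture: first lift the white reflector card out of its slotted wooden block and hang it by its round hole on the peg of the steel stand, letting go of it. Then pick up the tall tumbler and hold it in the air in front of the inspection camera, its underside squarely facing the lens, centred on the lens axis and 10 cm from the lens. Finish while still holding it there, and do not knock the camera, the stand or the other pots about.

Things in the scene. Friction and masses are not known exactly. Their poses are not given: they have to be found in the camera images.
- card_mid (a point): Centre of the white plastic reflector card: plate 80 mm wide (its y), 140 tall (its z, up), 6 thick (its x), about 90 g, both faces alike. It stands upright in a slot 8 mm wide and 26 deep, running along its y. Its top edge is 70 mm above this point. Grip it across its thickness at the top edge, where it is solid for 28 mm down to the hole.
- card_eye (a point): Centre of the card's round hole, 28 mm in diameter, through the 6 mm thickness; 28 mm above card_mid, 42 mm below the top edge. Same axes as card_mid.
- card: The reflector card as a whole; origin at the middle of its bottom edge (card_mid is 70 mm above it), axes as card_mid.
- block: The fixed slotted wooden block that holds the card, 60 x 110 x 34 mm (x, y, z); origin at the centre of its underside, the slot along its y, slot floor 8 mm above the table.
- peg_mid (a point): Middle of the peg, 172.5 mm above the table. The peg is 8 mm thick and 70 long; its free tip is at x = -35 mm and 7.5 mm higher than here, its low end at x = +35 mm and 7.5 mm lower; from there a level bar joins a post at x = +75 mm. x is level, along the peg from tip to post; z is up. Nothing of the stand is above 184 mm.
- stand: The fixed stand of bent steel bar with the peg; origin on the table straight below peg_mid, same axes; its round foot, 90 mm across and 12 high, is centred at x = +75 mm.
- lens (a point): Centre of the front glass of the inspection camera. It looks along this point's -x (outward from the glass); y is level. The camera sits low on the table and looks up and back towards the robot's side, 58 to 70 degrees above level. Lens barrel 42 mm across and 20 long, on a head 60 mm long, 64 x 50 across.
- head (a joint): Tilt of the camera head about its level hinge, 50 mm behind the lens glass and 90 mm above the table: elevation of the looking direction above level, rad. Held by stiff friction; not to be changed.
- camera: The camera's fixed foot; origin on the table below the hinge of the head; the foot plate is 110 x 100 x 12 mm, its side cheeks reach 103 mm high.
- tumbler_mid (a point): Centre (half-way up) of the tall tumbler: blue-glazed round cup without a handle, 85 mm tall, 54 mm across the rim, narrower below, wall 4 mm, mouth up, 0.13 to 0.25 kg; z is its axis, towards the mouth. The tallest and narrowest of three blue pots to the robot's right, whose places vary. Grip it across its outside from above, near half height.
- tumbler_foot (a point): Centre of the tumbler's underside, 42.5 mm below tumbler_mid; same axes, z towards the mouth. This face must be shown to the lens.
- tumbler: The tumbler as a whole; its origin is at tumbler_foot.
- bowl: Bystander: blue-glazed bowl, 92 mm across, 42 mm tall; origin at its underside.
- jar: Bystander: squat closed blue-glazed jar, 68 mm across, 62 mm tall with its knob; origin at its underside.
- dish: Bystander: brown terracotta dish, 120 mm across, 35 mm tall, far left on the table; origin at its underside.
There are look-alikes about, which are no part of the job. Several things have the shape of the stand; the one meant has the colours described above.

How it is judged:
By the outcome, as a careful person would: the job done as asked, in the order asked, and still so for the second after the job is handed in, while the arm keeps its last pose, push and grip.
It also fails if it takes over 58 s, if anything falls off the work surface, if the arm or the gripper's body presses on something with over 40 N, if the wrist force passes 120 N, or if a joint passes its speed limit or range.

### The arm

A 6-joint arm with a two-finger parallel gripper is mounted at the origin on the work surface. World frame = base frame: x ahead of the robot, y to its left, z up, the work surface at z = 0. Lengths are in m, angles in rad, forces in N, time in s.
With the tool pointing down it reaches from about 0.425 to 1.125 m from the base axis. Payload 14.9 kg.
Tool frame: the origin (TCP) lies midway between the tips of the shut fingers; the grasp point (between the pads) lies 19 mm behind it; x points along the fingers, z is the direction in which the jaws open and shut, and the axes are right-handed (so a half turn about x gives the same grasp; the last joint's range is limited). The gripper opens to 91 mm and grips with 3 to 60 N. Pads are 32 mm wide; open, the fingers measure 118 mm over their backs; the gripper's body (76 mm by 178 mm) begins 60 mm behind the grasp point.
Start: joints at [-1.221, 0.379, 1.734, -0, 1.028, -0.033], TCP at [0.261, -0.649, 0.214] pointing down, gripper open.
Joint ranges: [-2.77, 2.77], [-0.74, 2.19], [0, 2.66], [-1.06, 4.2], [0.31, 2.87], [-3.08, 3.08]. Speed limits (rad/s): [1.89, 1.89, 2.39, 3.14, 3.14, 3.14].

### API

Orientations are given as a unit quaternion [x, y, z, w].
In Python, from cell import r gives the robot as it stands. The module is installed in compiled form; this text tells all that it offers. Calls block until the motion is done:
- r.movep(position, orientation): joint-space move of the TCP to a pose.
- r.servo_line(position, rot=None, max_speed=0.15, force_limit=None): straight line of the TCP; rot=None keeps the orientation; max_speed is the mean speed in m/s. With force_limit (N) it stops when the force on the tool has changed by that much, and returns True; else False.
- r.set_joints(angles): joint-space move.
- r.move_gripper(opening, newtons=None): opening from 0.0 (shut) to 1.0 (fully open); newtons is the grip in N (None keeps the last); returns when the fingers have stopped.
- r.dwell(seconds).
- r.solve_ik(position, orientation): joint angles nearest the present ones, or None.
- r.get_image(name): name is "scene" or "top"; returns a dict with "frame" (480x640x3 uint8, red, green, blue), "camera_matrix" (3x3 intrinsics, pixels), "R" (3x3) and "t" (3): a world point X has camera coordinates R X + t. Camera axes: x right, y down, z forward; pixel columns grow to the right and rows downward; lengths in m; the calibration is good to about 2 mm. A picture is of the moment at which its call begins. There is no depth.
A pose or a line that the arm cannot do raises r.IKError and nothing moves.
- r.job_done(): hands the job in, once; it reports no verdict.
Trained networks look in the newest picture that a camera, given by its name, has taken for a name from the list of things; names that differ only in an ending like _2 or _b are one class to them, and where a whole thing is asked for, a point or a joint stands for the part that bears it (a point fixed in the world has none). Each returns a list of dicts, best first, with "p" (0 to 1); they miss things now and then, are a little off and sometimes report something else, mostly with a low value. They report only what shows in the picture. A call takes as long as a camera call. They do not tell look-alikes from the thing itself.
- r.cut_out(camera, target): "mask" (480x640 bool, what is visible of it) and "extent" ([left, top, right, bottom] in pixels, round what is visible of it).
Readings, each from a call of its own:
- r.current_time(): time.
- r.current_joint_positions(): joint angles.
- r.current_dq(): joint speeds.
- r.current_joint_efforts(): joint torques, N m.
- r.current_ee_pos(): TCP position.
- r.current_orientation(): TCP orientation.
- r.current_wrist_force(): force on the tool from outside, world axes, zero at the start.
- r.current_wrist_torque(): the same for the moment, N m.
- r.current_width(): opening from 0.0 (shut) to 1.0 (fully open).
Only numpy, scipy, OpenCV 4.12 (cv2) and the standard library are available. Lean on these libraries where they do the work, as an engineer would, in place of code of your own. Each camera call takes 0.05 s, during which the arm holds its last target. There are 200 camera calls.

## Working session

There is one attempt and no reset: what is moved stays moved. The work goes in short steps, each a Python script; the robot and the scene stay as the last script left them, time stands still between calls to the robot, and variables do not carry over. Pictures are saved under pics/ and viewed, about 8 in all and at most 12, crops included, and the job is handed in when it is done.

```bash
mkdir -p pics; ls
python3 - <<'E'
from cell import r
import cv2,pickle,numpy as np
d={}
for c in("scene","top"):
    im=r.get_image(c);d[c]=im
    cv2.imwrite(f"pics/{c}0.png",im["frame"][...,::-1])
    print(c,(-im["R"].T@im["t"]).round(3),im["R"].round(3).tolist(),im["camera_matrix"].round(1).tolist())
    for t in("card","card_eye","block","stand","peg_mid","camera","lens","head","tumbler","bowl","jar","dish"):
        try:
            o=r.cut_out(c,t);d[c,t]=o
            print(c,t,[(round(float(x["p"]),2),[int(v) for v in x["extent"]],int(x["mask"].sum())) for x in o])
        except Exception as e: print(c,t,e)
pickle.dump(d,open("d0.pkl","wb"));print(r.current_time(),r.current_orientation())
E
```

```text
pics
scene [1.263 0.531 1.158] [[-0.578, 0.816, 0.013], [0.615, 0.446, -0.65], [-0.536, -0.368, -0.76]] [[519.2, 0.0, 319.0], [0.0, 519.2, 239.0], [0.0, 0.0, 1.0]]
scene card [(0.67, [400, 272, 435, 312], 929)]
scene card_eye [(0.91, [396, 271, 434, 313], 892)]
scene block [(0.77, [387, 289, 435, 331], 817), (0.6, [203, 252, 255, 318], 1953)]
scene stand [(0.97, [347, 174, 376, 250], 796), (0.93, [257, 302, 295, 399], 1389), (0.86, [312, 238, 344, 334], 1101), (0.75, [434, 206, 478, 287], 708)]
scene peg_mid [(0.89, [431, 201, 477, 288], 934), (0.69, [344, 172, 381, 248], 784), (0.65, [311, 244, 347, 334], 1115), (0.59, [258, 301, 296, 403], 1317), (0.18, [208, 250, 246, 289], 873)]
scene camera [(0.74, [203, 251, 256, 319], 1970), (0.29, [266, 183, 287, 213], 434)]
scene lens [(0.68, [210, 251, 245, 286], 797)]
scene head [(0.76, [212, 253, 247, 292], 851), (0.39, [271, 181, 288, 211], 449)]
scene tumbler [(0.93, [268, 185, 287, 213], 442)]
scene bowl [(0.62, [229, 180, 259, 201], 551), (0.31, [365, 350, 416, 398], 1833)]
scene jar [(0.7, [213, 198, 239, 224], 421)]
scene dish [(0.6
[... 489 characters left out ...]
[252, 177, 288, 229], 1130)]
top peg_mid [(0.9, [283, 285, 317, 368], 1245), (0.87, [247, 75, 285, 122], 1117), (0.61, [159, 307, 205, 390], 1463), (0.57, [253, 174, 286, 231], 1089)]
top camera [(0.79, [348, 129, 397, 175], 1810)]
top lens [(0.72, [357, 137, 391, 163], 763), (0.5, [349, 128, 398, 173], 1813)]
top head [(0.65, [358, 132, 389, 163], 737)]
top tumbler [(0.58, [405, 274, 428, 299], 500)]
top bowl [(0.58, [444, 262, 482, 295], 1101), (0.32, [348, 131, 400, 176], 1817), (0.28, [358, 136, 391, 163], 773)]
top jar [(0.92, [439, 223, 470, 247], 624), (0.49, [173, 235, 223, 267], 948)]
top dish [(0.66, [151, 140, 200, 192], 1873)]
1.3 [ 0.39575049  0.58599544 -0.39573665  0.58598925]
```

Run:
```python
import cv2
a=cv2.imread("pics/scene0.png")[160:410,190:490];cv2.imwrite("pics/s1.png",cv2.resize(a,(720,600),interpolation=cv2.INTER_CUBIC))
a=cv2.imread("pics/top0.png")[60:400,140:500];cv2.imwrite("pics/t1.png",cv2.resize(a,(635,600),interpolation=cv2.INTER_CUBIC))
```

```text
(no output)
```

View pics/s1.png

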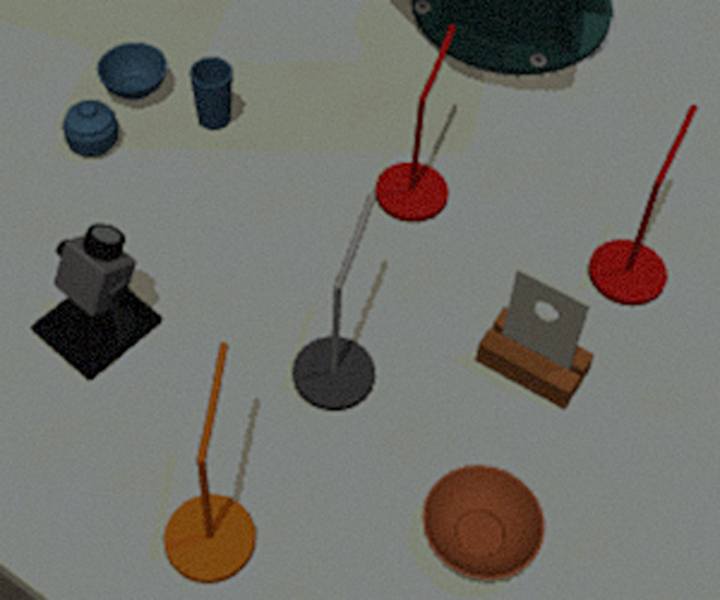

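View pics/t1.png

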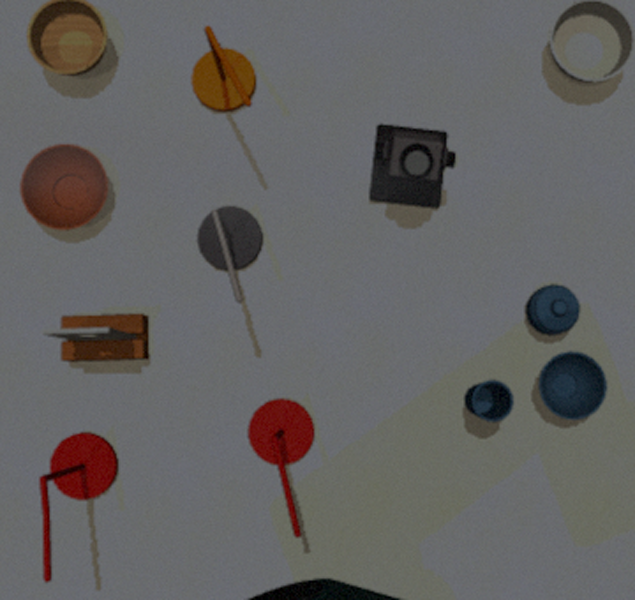

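The look-alikes for the stand, in scene pixels: red (361,240), red (451,273), orange (277,385) and steel grey (328,315). By its description the grey one is the stand; in the top view it is at (270,195), with the tip towards the robot. The tumbler is at (277,199) in scene and (416,287) in top, next to the bowl and jar. The card and block are at (410,300) and (198,251). Next I fit poses to the masks.

```bash
cat > fit.py <<'E'
import numpy as np,cv2
from scipy.optimize import minimize
from scipy.spatial.transform import Rotation as Ro
S=4
def box(x0,x1,y0,y1,z0,z1): return np.array([[x,y,z] for x in(x0,x1) for y in(y0,y1) for z in(z0,z1)],float)
def disc(rad,n=32):
    a=np.linspace(0,2*np.pi,n,endpoint=False); return rad*np.cos(a),rad*np.sin(a)
def frustum(r0,r1,z0,z1):
    c0,s0=disc(r0);c1,s1=disc(r1)
    return np.r_[np.c_[c0,s0,0*c0+z0],np.c_[c1,s1,0*c1+z1]]
def rod(a,b,rad): # capsule
    c=frustum(rad,rad,0,1)[:, :2]; a,b=np.array(a,float),np.array(b,float);d=(b-a)/np.linalg.norm(b-a)
    u=np.linalg.svd(d[None])[2][1:]
    o=c[:32]@u; return np.r_[a+o,b+o]
def proj(P,im):
    q=(np.asarray(P)@im["R"].T+im["t"])@im["camera_matrix"].T; return q[...,:2]/q[...,2:]
def place(P,x,y,yaw,z=0): return P@Ro.from_euler('z',yaw).as_matrix().T+[x,y,z]
def render(parts,im,ext,holes=()):
    l,t,r_,b=ext; m=np.zeros(((b-t)*S,(r_-l)*S),np.uint8)
    for ps,v in((parts,1),(holes,0)):
        for P in ps:
            h=cv2.convexHull((((proj(P,im)+.5-[l,t])*S-.5)*16).astype(np.int32))
            cv2.fillConvexPoly(m,h,v,shift=4)
    return m
def fit(model,p0,step,views):
    """views: list of (im,mask); model(p)->parts,holes"""
    dat=[]
    for im,mk in views:
        ys,xs=np.where(mk);e=[xs.min()-12,ys.min()-12,xs.max()+13,ys.max()+13]
        dat.append((im,e,np.kron(mk[e[1]:e[3],e[0]:e[2]],np.ones((S,S))).astype(np.uint8)))
    def loss(p):
        L=0;parts,holes=model(p)
        for im,e,mk in dat:
            m=render(parts,im,e,holes);L+=1-(m&mk).sum()/max(1,(m|mk).sum())
        return L/len(dat)
    p=np.array(p0,float)
    for k in range(3):
        s=np.array(step)/2**k
        o=minimize(loss,p,method='Nelder-Mead',options=dict(initial_simplex=np.vstack([p,p+np.diag(s)]),maxiter=400,xatol=1e-5,fatol=1e-5));p=o.x
    return p,o.fun
def m_block(p): return [place(P,*p) for P in(box(-.03,-.004,-.055,.055,0,.034),box(.004,.03,-.055,.055,0,.034),box(-.03,.03,-.055,.055,0,.008))],[]
def m_card(p): # visible above block 34mm
    c,s=disc(.014); hole=np.c_[0*c,c,.106+s]
    return [place(box(-.003,.003,-.04,.04,.034,.148),*p)],[place(hole,*p)]
def m_stand(p):
    return [place(P,*p) for P in(rod([-.035,0,.18],[.035,0,.165],.004),rod([.035,0,.165],[.075,0,.165],.004),rod([.075,0,.0],[.075,0,.165],.005),frustum(.045,.045,0,.012)+[.075,0,0])],[]
def camparts(p,w,h):
    x,y,yaw,el=p
    # looking dir = local -x rotated up by el
    d=np.array([-np.cos(el),0,np.sin(el)]);u=np.array([np.sin(el),0,np.cos(el)])
    M=np.stack([d,[0,1,0],u],1);H=np.array([0,0,.09])
    bar=frustum(.021,.021,.03,.05)[:,[2,0,1]]
    hd=[box(-.03,.03,-w/2,w/2,-h/2,h/2)@M.T+H,bar@M.T+H]
    return hd
def m_cam(w,h,foot=(.11,.10)):
    return lambda p:([place(P,*p[:3]) for P in camparts(p,w,h)+[box(-foot[0]/2,foot[0]/2,-foot[1]/2,foot[1]/2,0,.012)]+[box(-.012,.012,s*w/2-.003,s*w/2+.003,0,.103) for s in(1,-1)]],[])
def m_tum(p): return [place(frustum(p[2],.027,0,.085),p[0],p[1],0)],[]
E
cat > m1.py <<'E'
from fit import *;import pickle
d=pickle.load(open("d0.pkl","rb"));s,t=d["scene"],d["top"]
def gp(im,px,z):
    K=im["camera_matrix"];c=-im["R"].T@im["t"];v=im["R"].T@np.linalg.inv(K)@[*px,1];return (c+v*(z-c[2])/v[2])[:2]
V=lambda n,i,j:[(s,d["scene",n][i]["mask"]),(t,d["top",n][j]["mask"])]
res={}
def go(k,m,p0,st,v):
    p,l=fit(m,p0,st,v);ls=[fit(m,p,np.array(st)/4,[q])for q in v];res[k]=p
    print(k,p.round(4),round(l,3),'| each',[(a.round(4).tolist(),round(b,3)) for a,b in ls])
go("block",m_block,[*gp(t,(198,251),.03),0],[.02,.02,.15],V("block",0,0))
go("card",m_card,[*res["block"]],[.01,.01,.1],V("card",0,0))
f=gp(t,(270,195),.012);go("stand",m_stand,[f[0]-.073,f[1]-.015,.2],[.02,.02,.2],V("stand",2,3))
go("tum",m_tum,[*gp(t,(416,288),.04),.02],[.02,.02,.004],V("tumbler",0,0))
c=gp(t,(372,153),.02)
for w,h in((.064,.05),(.05,.064)):
    for ft in ((.11,.1),(.1,.11)):
        print(w,h,ft);go("cam",m_cam(w,h,ft),[*c,.0,1.1],[.015,.015,.2,.1],V("camera",0,0))
        res["cam",w,ft]=res["cam"]
pickle.dump(res,open("res.pkl","wb"))
E
python3 m1.py
```

```text
block [0.5073 0.311  0.0202] 0.308 | each [([0.5109, 0.3111, 0.0249], np.float64(0.319)), ([0.5063, 0.3119, 0.0238], np.float64(0.25))]
card [0.506  0.3088 0.0191] 0.162 | each [([0.5108, 0.3114, 0.0205], np.float64(0.084)), ([0.506, 0.3088, 0.0196], np.float64(0.147))]
stand [0.574  0.1214 0.2733] 0.087 | each [([0.5756, 0.1212, 0.2792], np.float64(0.069)), ([0.5721, 0.1221, 0.278], np.float64(0.054))]
tum [ 0.4168 -0.2011  0.0212] 0.107 | each [([0.4202, -0.2017, 0.0193], np.float64(0.06)), ([0.4155, -0.1998, 0.0205], np.float64(0.046))]
0.064 0.05 (0.11, 0.1)
cam [ 0.7445 -0.1086 -0.1415  1.1973] 0.097 | each [([0.7445, -0.1086, -0.1415, 1.1973], np.float64(0.117)), ([0.7441, -0.1089, -0.1486, 1.2077], np.float64(0.076))]
0.064 0.05 (0.1, 0.11)
cam [ 0.7419 -0.1107 -0.1564  1.1584] 0.14 | each [([0.747, -0.1076, -0.0259, 0.9439], np.float64(0.152)), ([0.741, -0.1124, -0.1344, 1.15], np.float64(0.105))]
0.05 0.064 (0.11, 0.1)
cam [ 0.7445 -0.1087 -0.1418  1.2291] 0.115 | each [([0.7455, -0.1087, -0.1418, 1.2292], np.float64(0.123)), ([0.7431, -0.1088, -0.1484, 1.2294], np.float64(0.105))]
0.05 0.064 (0.1, 0.11)
cam [ 0.7405 -0.1104 -0.2144  1.222 ] 0.152 | each [([0.7422, -0.1099, -0.2385, 1.2336], np.float64(0.169)), ([0.7397, -0.1121, -0.1499, 1.2326], np.float64(0.125))]
```

```bash
cat > ov.py <<'E'
from fit import *
def crop(im,ctr,w,h,k,parts=()):
    l,t=int(ctr[0]-w/2),int(ctr[1]-h/2)
    a=cv2.resize(np.ascontiguousarray(im["frame"][t:t+h,l:l+w,::-1]),None,fx=k,fy=k,interpolation=cv2.INTER_CUBIC)
    a=cv2.convertScaleAbs(a,alpha=1.8)
    for P in parts:
        q=cv2.convexHull(((proj(P,im)+.5-[l,t])*k-.5).astype(np.int32))
        cv2.polylines(a,[q],True,(0,255,0),1)
    return a
E
python3 - <<'E'
from ov import *;import pickle
d=pickle.load(open("d0.pkl","rb"));r=pickle.load(open("res.pkl","rb"));s,t=d["scene"],d["top"]
c=m_cam(.064,.05)(r["cam",.064,(.11,.1)])[0][:3]
b=m_block(r["block"])[0][:2]+sum(m_card(r["card"]),[])
st=m_stand(r["stand"])[0]
rows=[np.hstack([crop(s,(228,285),66,75,4,c),crop(s,(411,302),66,75,4,b),crop(s,(328,288),66,100,3,st)[:300,:198]]),
np.hstack([crop(t,(372,153),66,75,4,c),crop(t,(198,251),66,75,4,b),crop(t,(270,205),66,100,3,st)[:300,:198]])]
cv2.imwrite("pics/o1.png",np.vstack(rows))
E
```

```text
(no output)
```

View pics/o1.png

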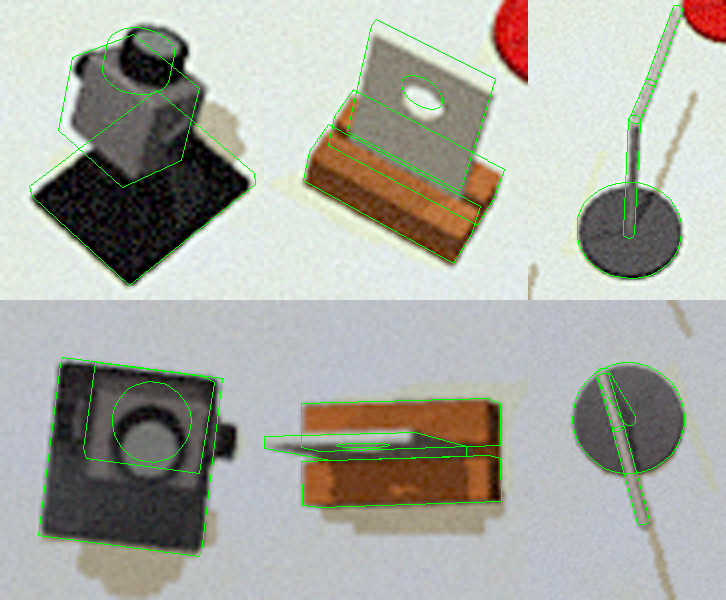

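Run:
```python
from ov import *;import pickle
from scipy.optimize import least_squares
d=pickle.load(open("d0.pkl","rb"));r=pickle.load(open("res.pkl","rb"));s,t=d["scene"],d["top"]
L=least_squares(lambda X:np.r_[proj(X,s)-[233.4,257.1],proj(X,t)-[376.1,151.4]],[.74,-.1,.13]);print("lens tri",L.x.round(4),L.fun.round(2))
V=[(s,d["scene","camera"][0]["mask"]),(t,d["top","camera"][0]["mask"])]
def mk(w,h):
    def f(p):
        x,y,yaw,el,ox=p
        P=camparts((0,0,0,el),w,h)+[box(-.055+ox,.055+ox,-.05,.05,0,.012)]+[box(-.012,.012,q*w/2-.003,q*w/2+.003,0,.103) for q in(1,-1)]
        return [place(a,x,y,yaw) for a in P],[]
    return f
# constrain with lens point: penalised fit
def lens(p): 
    x,y,yaw,el,ox=p;return place(np.array([[-.05*np.cos(el),0,.09+.05*np.sin(el)]]),x,y,yaw)[0]
for w,h in((.064,.05),(.05,.064)):
    m=mk(w,h)
    p,l=fit(m,[.725,-.109,-.14,1.15,.02],[.015,.01,.05,.1,.02],V)
    print(w,p.round(4),round(l,3),lens(p).round(4),[ (lambda a:(a[0].round(3).tolist(),round(a[1],3)))(fit(m,p,[.01,.01,.05,.1,.01],[v])) for v in V])
    if w==.064: P=m(p)[0][:3]; pickle.dump(p,open("cam.pkl","wb"))
cv2.imwrite("pics/o2.png",np.hstack([np.vstack([crop(s,(228,280),66,70,6,q)[:300] for q in([],P)]),np.vstack([crop(t,(372,145),66,50,6,q) for q in([],P)])]))
```

```text
lens tri [ 0.7148 -0.1052  0.1317] [ 0.18  0.04  0.13 -0.09]
0.064 [ 0.7371 -0.1079 -0.1419  1.2435  0.0089] 0.078 [ 0.7212 -0.1056  0.1373] [([0.737, -0.107, -0.153, 1.271, 0.011], np.float64(0.065)), ([0.734, -0.107, -0.143, 1.303, 0.01], np.float64(0.076))]
0.05 [ 0.7359 -0.1079 -0.1337  1.2166  0.0099] 0.081 [ 0.7187 -0.1056  0.1369] [([0.736, -0.109, -0.119, 1.227, 0.012], np.float64(0.072)), ([0.733, -0.107, -0.144, 1.296, 0.011], np.float64(0.076))]
```

View pics/o2.png

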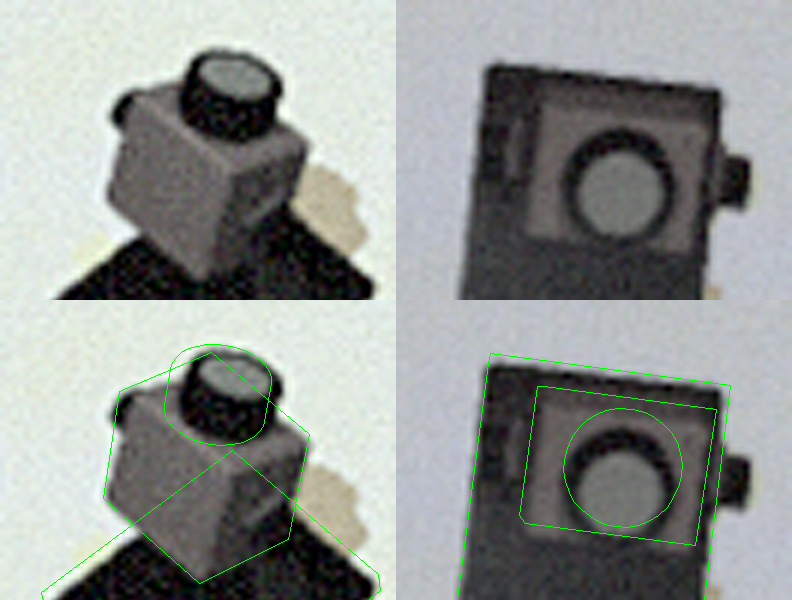

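```bash
cat > camfit.py <<'E'
from ov import *;import pickle
d=pickle.load(open("d0.pkl","rb"));s,t=d["scene"],d["top"];SS=4
F=[[0,1,3,2],[4,5,7,6],[0,1,5,4],[2,3,7,6],[0,2,6,4],[1,3,7,5]]
C={"s":(s,(196,246,250,296)),"t":(t,(352,124,396,166))}
G={k:cv2.GaussianBlur(cv2.resize(cv2.cvtColor(im["frame"],cv2.COLOR_RGB2GRAY)[e[1]:e[3],e[0]:e[2]],None,fx=SS,fy=SS,interpolation=cv2.INTER_CUBIC),(0,0),1.5).astype(float) for k,(im,e) in C.items()}
def parts(p,w,h):
    x,y,yaw,el,ox,rg=p[:6]
    dd=np.array([-np.cos(el),0,np.sin(el)]);u=np.array([np.sin(el),0,np.cos(el)]);M=np.stack([dd,[0,1,0],u],1)
    T=lambda P:place(P@M.T+[0,0,.09],x,y,yaw)
    B=box(-.03,.03,-w/2,w/2,-h/2,h/2); b=T(B); c=b.mean(0)
    fc=[(b[f],b[f].mean(0)-c,b[f].mean(0)) for f in F]
    bar=T(frustum(.021,.021,.03,.05)[:,[2,0,1]]);gl=T(frustum(rg,rg,.05,.05)[:,[2,0,1]])
    pl=place(box(-.055+ox,.055+ox,-.05,.05,0,.012),x,y,yaw)
    ch=[place(box(-.02,.02,q*(w/2+.005)-.004,q*(w/2+.005)+.004,0,.1),x,y,yaw) for q in(1,-1)]
    return pl,ch,fc,bar,gl
def label(p,w,h,k):
    im,e=C[k];m=np.zeros(G[k].shape,np.uint8);cam=-im["R"].T@im["t"];sh=p[6:8] if k=="s" else -p[6:8]
    def f(P,v):
        q=(proj(P,im)+sh+.5-[e[0],e[1]])*SS-.5
        cv2.fillConvexPoly(m,cv2.convexHull((q*16).astype(np.int32)),v,shift=4)
    pl,ch,fc,bar,gl=parts(p,w,h)
    f(pl,1)
    for c in ch:f(c,1)
    for i,(q,n,c) in enumerate(fc):
        if n@(cam-c)>0:f(q,i+2)
    f(bar,8);f(gl,9);return m
def loss(p,w,h):
    L=0
    for k in G:
        m=label(p,w,h,k)
        for v in np.unique(m):
            a=G[k][m==v];L+=np.minimum(abs(a-np.median(a)),25).sum()/G[k].size
    return L+.15*(p[6]**2+p[7]**2)+300*max(0,p[5]-.0195)+20*max(0,p[3]-1.222)**1+20*max(0,1.012-p[3])
if __name__=="__main__":
  best={}
  for w,h in((.064,.05),(.05,.064)):
    for e0 in(1.04,1.12,1.2):
        p=np.array([.735,-.107,-.14,e0,.01,.016,0,0])
        for k in range(4):
            st=np.array([.008,.005,.05,.08,.008,.002,.7,.7])/1.5**k
            o=minimize(loss,p,args=(w,h),method='Nelder-Mead',options=dict(initial_simplex=np.vstack([p,p+np.diag(st)]),maxiter=500));p=o.x
        x,y,yaw,el=p[:4];l=place(np.array([[-.05*np.cos(el),0,.09+.05*np.sin(el)]]),x,y,yaw)[0]
        print(w,h,p.round(4),round(o.fun,3),l.round(4))
        if not best or o.fun<best["f"]:best=dict(f=o.fun,p=p,w=w,h=h,lens=l)
  pickle.dump(best,open("cam.pkl","wb"));p,w,h=best["p"],best["w"],best["h"]
  def ov(k):
    a=cv2.convertScaleAbs(cv2.cvtColor(G[k].astype(np.uint8),cv2.COLOR_GRAY2BGR),alpha=1.8);a=cv2.resize(a,None,fx=2,fy=2)
    m=cv2.resize(label(p,w,h,k),None,fx=2,fy=2,interpolation=cv2.INTER_NEAREST);a[cv2.morphologyEx(m,cv2.MORPH_GRADIENT,np.ones((2,2)))>0]=(0,255,0);return a[:336]
  cv2.imwrite("pics/o3.png",np.hstack([ov("s"),ov("t")]))
E
python3 camfit.py
```

```text
0.064 0.05 [ 0.7357 -0.1064 -0.1157  1.0747  0.0065  0.0148 -0.2277  0.6004] 11.244 [ 0.7121 -0.1036  0.134 ]
0.064 0.05 [ 0.7361 -0.1062 -0.1106  1.0674  0.0064  0.0146 -0.1725  0.4694] 11.233 [ 0.7122 -0.1036  0.1338]
0.064 0.05 [ 0.7349 -0.1054 -0.1181  1.1058  0.0075  0.0146 -0.4508  0.5195] 11.242 [ 0.7127 -0.1028  0.1347]
0.05 0.064 [ 0.7336 -0.1057 -0.1065  1.1238  0.0085  0.0147 -0.3914  0.4722] 13.323 [ 0.7121 -0.1034  0.1351]
0.05 0.064 [ 0.7337 -0.1063 -0.1073  1.1205  0.0085  0.0147 -0.1531  0.4933] 13.334 [ 0.7121 -0.104   0.135 ]
0.05 0.064 [ 0.7333 -0.1061 -0.1049  1.1211  0.0091  0.0148 -0.2287  0.591 ] 13.327 [ 0.7117 -0.1038  0.135 ]
```

View pics/o3.png

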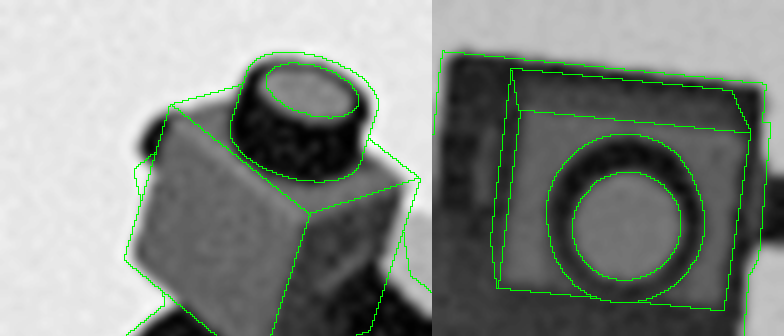

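```bash
cat > h.py <<'E'
import numpy as np
from cell import r
from scipy.spatial.transform import Rotation as Ro
def quat(xdir,jaw):
    x=np.array(xdir,float);x/=np.linalg.norm(x);z=np.array(jaw,float);z-=x*(x@z);z/=np.linalg.norm(z)
    return Ro.from_matrix(np.stack([x,np.cross(z,x),z],1)).as_quat()
def down(a): return quat([0,0,-1],[np.cos(a),np.sin(a),0])
card=np.array([.508,.310]);ca=.02
peg=np.array([.574,.1215]);pa=.276;pd=np.array([np.cos(pa),np.sin(pa)])
tum=np.array([.418,-.201])
lens=np.array([.7123,-.1035,.134]);el,cy=1.085,-.12
d=np.array([-np.cos(el)*np.cos(cy),-np.cos(el)*np.sin(cy),np.sin(el)])
E
python3 - <<'E'
from h import *
for k in(0,np.pi):
    for n,p,q in(("card",[*card,.127],down(ca+k)),("cardhi",[*card,.33],down(ca+k)),("app",[*(peg-.1*pd),.33],down(pa+k)),("in",[*peg,.196],down(pa+k)),
      ("tum x",[*tum,.025],down(0+k)),("tum y",[*tum,.025],down(np.pi/2+k)),
      ("fin u",lens+.1235*d,quat(-d,[np.cos(k),0,.0])),("fin y",lens+.1235*d,quat(-d,[0,np.cos(k),0]))):
        j=r.solve_ik(p,q);print(n,round(k,1),None if j is None else np.round(j,2).tolist())
E
```

```text
card 0 [0.51, 0.34, 1.99, -0.0, 0.82, 0.49]
cardhi 0 [0.51, 0.09, 1.87, -0.0, 1.18, 0.49]
app 0 [0.15, -0.1, 2.06, -0.0, 1.18, -0.13]
in 0 [0.17, 0.23, 1.98, -0.0, 0.94, -0.11]
tum x 0 [-0.5, 0.35, 2.25, -0.0, 0.53, -0.5]
tum y 0 [-0.5, 0.35, 2.25, -0.0, 0.53, -2.07]
fin u 0 [-0.2, 0.12, 2.07, 0.08, 0.47, -0.27]
fin y 0 [-0.2, 0.12, 2.07, 0.08, 0.47, -1.81]
card 3.1 [0.51, 0.34, 1.99, -0.0, 0.82, -2.65]
cardhi 3.1 [0.51, 0.09, 1.87, -0.0, 1.18, -2.65]
app 3.1 [0.15, -0.1, 2.06, -0.0, 1.18, 3.01]
in 3.1 [0.17, 0.23, 1.98, -0.0, 0.94, 3.03]
tum x 3.1 [-0.5, 0.35, 2.25, -0.0, 0.53, 2.64]
tum y 3.1 [-0.5, 0.35, 2.25, -0.0, 0.53, 1.07]
fin u 3.1 [-0.2, 0.12, 2.07, 0.08, 0.47, 2.87]
fin y 3.1 [-0.2, 0.12, 2.07, 0.08, 0.47, 1.33]
```

Run:
```python
from h import *
r.servo_line([.261,-.649,.30],max_speed=.3)
r.movep([*card,.30],down(ca));r.move_gripper(.35)
print(r.current_time())
r.servo_line([*card,.20],max_speed=.2)
print(r.servo_line([*card,.127],max_speed=.1,force_limit=6),r.current_ee_pos())
r.move_gripper(0,25);print(r.current_width()*91,r.current_wrist_force().round(2))
print(r.servo_line([*card,.19],max_speed=.1,force_limit=15),r.current_wrist_force().round(2),r.current_width()*91)
r.servo_line([*card,.33],max_speed=.25)
print(r.current_time(),r.current_ee_pos())
import cv2
for c in("scene","top"):
    im=r.get_image(c);cv2.imwrite(f"pics/l_{c}.png",im["frame"][...,::-1])
```

```text
6.1833
False [0.50836    0.31020679 0.12754113]
5.953487125445856 [0.25 0.03 3.15]
False [-1.25 -0.84 -1.86] 5.833265757779421
9.725 [0.50734267 0.30965291 0.32818093]
```

Run:
```python
from h import *
from ov import *
a=peg-.085*pd
r.movep([*a,.33],down(pa));r.servo_line([*a,.196],max_speed=.2)
print(r.current_time(),r.current_ee_pos(),r.current_width()*91)
P=[]
e=r.current_ee_pos()-[0,0,.020]  # eye
c,s=disc(.014);P.append(place(np.c_[0*c,c,s],e[0],e[1],pa,e[2]))
P+=m_stand([*peg,pa])[0][:3]
o=[]
for n in("scene","top"):
    im=r.get_image(n);o.append(crop(im,proj(e+[.03,.0,0],im),90,130,4.4,P))
cv2.imwrite("pics/p1.png",np.hstack(o))
```

```text
11.5 [0.49285617 0.09883514 0.19679758] 6.002065431484824
```

View pics/p1.png

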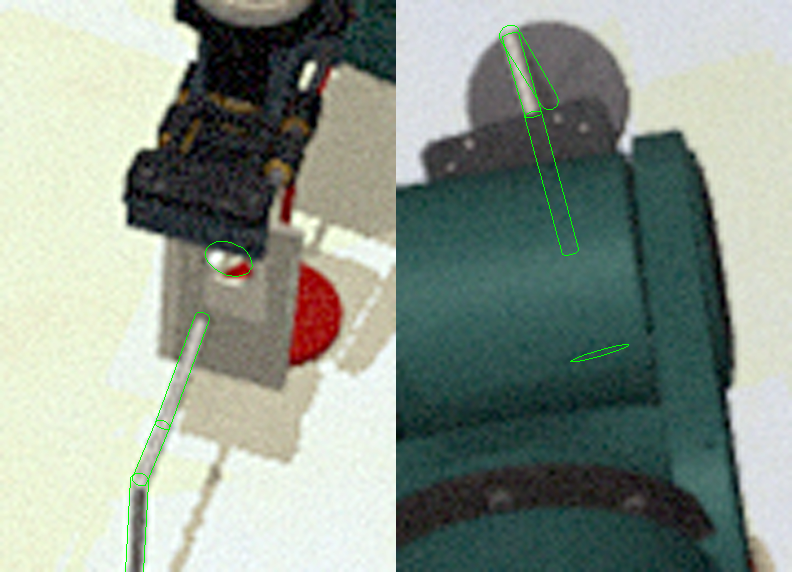

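Run:
```python
from h import *
from ov import *
r.servo_line([*(peg-.085*pd),.198],max_speed=.1)
g=peg+.004*pd
print(r.servo_line([*g,.198],max_speed=.08,force_limit=5),r.current_ee_pos(),r.current_wrist_force().round(2),r.current_time())
o=[]
im=r.get_image("scene");e=r.current_ee_pos()-[0,0,.022];P=m_stand([*peg,pa])[0][:3]
cv2.imwrite("pics/p2.png",np.hstack([crop(im,proj(e,im),90,110,4.4),crop(im,proj(e,im),90,110,4.4,P)]))
```

```text
False [0.57748305 0.12251103 0.19800587] [ 0.1  -0.04 -1.45] 13.1167
```

View pics/p2.png

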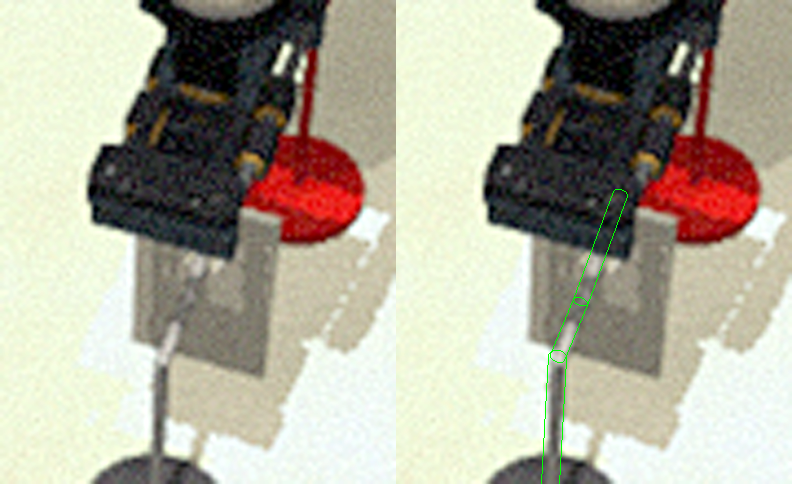

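The peg is through the hole and no force was felt. Next I lower the card, release it and back off upwards.

Run:
```python
from h import *
from ov import *
g=peg+.004*pd
print(r.servo_line([*g,.178],max_speed=.04,force_limit=2.5),r.current_ee_pos(),r.current_wrist_force().round(2))
r.move_gripper(.17,25);print(r.current_width()*91,r.current_wrist_force().round(2))
r.servo_line([*g,.26],max_speed=.12);r.servo_line([*g,.36],max_speed=.3)
q=down(0.)
r.movep([*tum,.26],q);r.move_gripper(.85)
print(r.current_time())
im=r.get_image("scene");tp=r.get_image("top")
import pickle;pickle.dump((im,tp),open("d1.pkl","wb"))
p=[*peg,.14];P=m_tum([*tum,.0205])[0]
cv2.imwrite("pics/p3.png",np.hstack([crop(im,proj(p,im),90,110,4.4),crop(im,proj([*tum,.1],im),90,110,4.4,P)]))
```

```text
True [0.57783393 0.12256379 0.18253116] [-0.25 -0.01  4.96]
15.517081022365437 [ 0.05 -0.    0.48]
17.6667
```

View pics/p3.png

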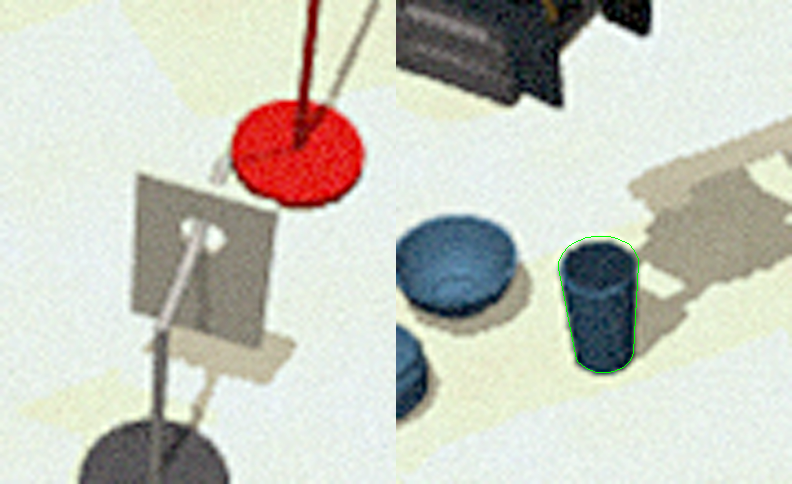

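The card hangs on the peg (eye at crop (203,235)) and the gripper is clear of it. Tumbler next.

Run:
```python
from h import *
t=[.418,-.201]
r.servo_line([*t,.12],max_speed=.2)
print(r.servo_line([*t,.025],max_speed=.1,force_limit=6),r.current_ee_pos())
r.move_gripper(0,35);print(r.current_width()*91,r.current_wrist_force().round(2))
r.servo_line([*t,.10],max_speed=.08);print(r.current_wrist_force().round(2),r.current_width()*91)
r.servo_line([*t,.30],max_speed=.25)
# pose: TCP is z .025 over table when standing -> foot 25mm beyond the TCP
q=quat(-d,[1,0,0])
r.movep(lens+.25*d,q)
print(r.current_time(),r.current_ee_pos().round(4),(lens+.25*d).round(4))
import cv2,pickle
D={n:r.get_image(n) for n in("scene","top")}
D["m"]={n:r.cut_out(n,"tumbler") for n in("scene","top")}
D["ee"]=r.current_ee_pos(),r.current_orientation()
pickle.dump(D,open("d2.pkl","wb"))
for n in D["m"]:print(n,[(round(float(x["p"]),2),x["extent"]) for x in D["m"][n]])
```

```text
False [ 0.41834916 -0.20120645  0.02548369]
51.25300306929624 [-1.56  0.76  5.69]
[ 0.33  0.08 -2.09] 51.30034199424144
23.1333 [ 0.5955 -0.0898  0.3537] [ 0.5964 -0.0895  0.3551]
scene [(0.86, [253.7, 143.8, 280.6, 180.8])]
top [(0.48, [253.7, 175.6, 288.7, 230.4]), (0.44, [380.9, 183.4, 403.1, 188.8])]
```

Run:
```python
from h import *
from ov import *
q=quat(-d,[1,0,0])
print(r.servo_line(lens+.125*d,rot=q,max_speed=.12,force_limit=8))
r.dwell(.4);e=r.current_ee_pos();Rm=Ro.from_quat(r.current_orientation()).as_matrix()
ax=-Rm[:,0];foot=e-.0255*ax
print(r.current_time(),e.round(4),(lens+.125*d).round(4),ax.round(3),d.round(3),r.current_width()*91)
print("foot dist",((foot-lens)@d).round(4),"lat",(foot-lens-d*((foot-lens)@d)).round(4),"ang",np.degrees(np.arccos(ax@d)).round(2))
M=np.stack([Rm[:,2],np.cross(ax,Rm[:,2]),ax],1)
P=[frustum(.0205,.027,0,.085)@M.T+foot]
import camfit
P+=[f[0] for f in camfit.parts(np.r_[.7355,-.1062,-.12,1.085,.007,.0147,0,0],.064,.05)[2][1:2]]
u=np.cross(d,[0,1,0]);u/=np.linalg.norm(u);c,s=disc(.021);P.append(lens+np.outer(c,u)+np.outer(s,np.cross(d,u)));P.append(np.array([lens,lens+.1*d,lens+.1*d+1e-4]))
o=[]
import pickle;D={}
for n in("scene","top"):
    im=r.get_image(n);D[n]=im
    p=proj(lens+.1*d,im);o+=[crop(im,p,90,66,4.4),crop(im,p,90,66,4.4,P)]
pickle.dump(D,open("d3.pkl","wb"))
cv2.imwrite("pics/p4.png",np.vstack([np.hstack(o[:2]),np.hstack(o[2:])]))
```

```text
False
24.925 [ 0.6543 -0.0965  0.2448] [ 0.6544 -0.0965  0.2445] [-0.464  0.056  0.884] [-0.464  0.056  0.884] 51.21097682650446
foot dist 0.0997 lat [0.0001 0.     0.    ] ang 0.01
```

View pics/p4.png

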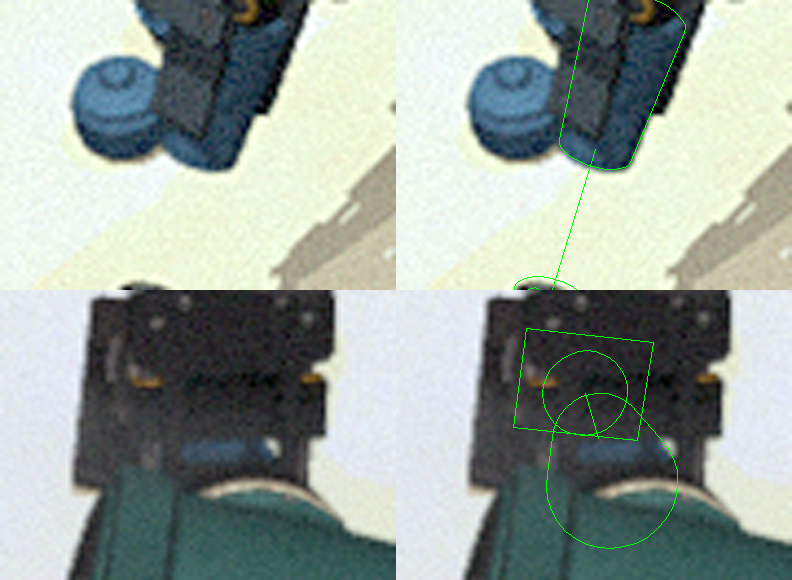

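Run:
```python
from h import *
from ov import *
im=r.get_image("scene");o=[(n,[(round(float(x["p"]),2),np.round(x["extent"]).tolist()) for x in r.cut_out("scene",n)]) for n in("card","lens","bowl","jar","tumbler")]
for x in o:print(x)
print(r.current_ee_pos(),r.current_width()*91,abs(r.current_dq()).max(),r.current_wrist_force().round(2))
r.job_done();print(r.current_time())
```

```text
('card', [(0.95, [325.0, 246.0, 358.0, 282.0])])
('lens', [(0.78, [212.0, 254.0, 248.0, 292.0])])
('bowl', [])
('jar', [(0.58, [216.0, 196.0, 236.0, 226.0])])
('tumbler', [(0.57, [238.0, 195.0, 264.0, 228.0])])
[ 0.65433407 -0.09650674  0.2444902 ] 51.41301828979264 0.0007060666628501174 [ 1.13  0.41 -1.5 ]
the job is handed in; nothing more can be done
the job is handed in; nothing more can be done
```

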